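# Fit the star wheel on the jar feeder's keyed hub and hold it home

## Task

Change over the jar feeder: take the blue star wheel by its black grip, lift it out of the white parking stand, set its shaft in the feeder's steel hub, turn it until the brass key slips into the keyway, and push the wheel down until it sits flush on the hub. A spring in the hub pushes it back up, so finish with the gripper still holding the wheel and pressing it fully home, without letting go (a colleague will then fit the locking screw). Leave the loose jars, the lid tray and the screwdriver where they are.

Things in the scene. Friction and masses are not known exactly. Their poses are not given: they have to be found in the camera images.
- wheel: blue plastic star wheel with five jar pockets, 160 mm across its tips, 14 mm thick, about 0.4 kg, with a black grip bar on top and a keyed steel shaft below. Origin: centre of the wheel's underside; z up, x towards the key's side, marked by a red bar on the wheel's top. At the start it rests on the stand, its shaft in the stand's hole
- wheel_grip (a point): point on the wheel's axis inside the black grip bar, 40 mm above the wheel's origin, axes as the wheel's. The bar is 46 mm long (x), 24 mm wide (y) and reaches from 26 mm below to 18 mm above this point. With the TCP here the fingertips stay 7 mm above the wheel
- wheel_tip (a point): end of the wheel's shaft, 40 mm below the wheel's origin. Shaft diameter 24 mm, its last 6 mm tapered to 18 mm. The brass key, 8 mm wide, stands 6 mm out of the shaft on the wheel's +x side (18 mm from the axis); it runs from the wheel's underside 26 mm down, so the last 14 mm of shaft are plain
- hub_mouth (a point): centre of the top face of the steel hub; hub 60 mm across, top 105 mm above the table. Upright bore 26 mm in diameter, deeper than the shaft. Keyway 10.5 mm wide, to 20 mm from the axis, on this +x side (turns with the hub), marked by a red stripe. Home: the wheel's origin here, its x along this x. If out of line, the key lands on the hub, wheel 26 mm above home
- ejector (a joint): spring plunger inside the bore, m of downward travel, 0 when free. The shaft meets it when the wheel is 12 mm above home; its push rises from 6 N there to 14 N at home (value 0.012), enough to lift the wheel again if it is let go
- feeder: aluminium jar feeder, fixed, base 250 x 250 x 60 mm, origin under its centre; the hub stands on its centre and hardly turns (0.35 N m of gear friction). A steel guide rail curves round the +x side at 106 mm from the hub's axis, 99 mm high
- stand: white parking block for the wheel, fixed, 130 x 130 x 52 mm, with a through hole 45 mm across; origin under its centre
- jar_red: jar of red preserve with a pale cloth-like cap, 62 mm across, 88 mm tall; origin under its centre
- jar_olive: jar of green olives with a pale cap, 62 mm across, 88 mm tall; origin under its centre
- jar_dark: jar of red preserve with a black cap, 62 mm across, 88 mm tall; origin under its centre
- lid_tray: white tray of jar lids, 140 x 90 x 40 mm; origin under its centre
- screwdriver: orange-handled screwdriver, 180 mm long, lying flat between feeder and stand
Mind the look-alikes: they are no part of the job. Leave any purple or red look-alike of the stand alone.

How it is judged:
By the outcome, as a careful person would: the job done as asked, in the order asked, and still so for the second after the job is handed in, while the arm keeps its last pose, push and grip.
It also fails if it takes over 38 s, if anything falls off the work surface, if the arm or the gripper's body presses on something with over 40 N, if the wrist force passes 120 N, or if a joint passes its speed limit or range.

## Robot

A 7-joint arm with a two-finger parallel gripper is mounted at the origin on the work surface. World frame = base frame: x ahead of the robot, y to its left, z up, the work surface at z = 0. Lengths are in m, angles in degrees, forces in N, time in s.
With the tool pointing down it reaches from about 0.425 to 0.875 m from the base axis. Payload 4.7 kg.
Tool frame: the origin (TCP) lies between the finger pads, 19 mm behind the fingertips; this is the grasp point; z points along the fingers, y is the line along which they close (so a half turn about z gives the same grasp; the last joint's range is limited). The gripper opens to 87 mm and grips with 3 to 60 N. Pads are 19 mm wide; open, the fingers measure 117 mm over their backs; the gripper's body (75 mm by 190 mm) begins 51 mm behind the grasp point.
Start: joints at [-62.848, 18.392, -4.016, 83.108, 1.295, 78.541, -3.26], TCP at [0.288, 0.582, 0.241] pointing down, gripper open.
Joint ranges: [-163.93, 163.93], [-17.29, 119.83], [-79.2, 71.16], [3.27, 140.29], [-89.18, 269.18], [5.43, 117.66], [-154.24, 154.24]. Speed limits (degrees/s): [147.25, 147.25, 180, 180, 180, 180, 180].

## Interface

Orientations are given as [roll, pitch, yaw] about the fixed x, y, z axes, in that order (R = Rz(yaw) Ry(pitch) Rx(roll)).
In Python, from cell import sensors, vision, workorder gives the robot as it stands.
- The arm moves only by the tool drive_tool, never from a script. Its argument "moves" is a list of rows, each an object of numbers: "x", "y", "z": the shift along the tool's x, y, z in mm; "rx", "ry", "rz": the turn, a rotation vector about the tool's x, y, z in rad; "fingers": the closure, from -1 (fully open) to 1 (shut). In form: [{"x": .., "y": .., "z": .., "rx": .., "ry": .., "rz": .., "fingers": ..}, ...]. A call has 1 to 20 rows; each row is the pose to reach, as a shift and turn from the pose commanded when the call began, along the tool's axes at that moment; what a row does not reach only later rows make up. A row lasts 1/8 s, in which the tool goes at most 62.5 mm and 10.7 degrees, less where a joint would pass 70% of its speed; a pose out of reach is approached as far as the arm can. A call with a gripper value outside its range is refused whole. The fingers move at their own pace and stop on an object; "force" is the grip in N (left out, the last holds). Time passes only in rows, so rows that repeat a pose let the fingers close. It gives the time, the measured TCP pose, the force, the opening and the grip force at its end, in the units of the state.
- sensors.get_obs(): the state, without advancing time (a new reading comes with each control period).
- vision.read_camera(name): name is "scene" or "top" or "wrist"; returns a dict with "image" (420x560x3 uint8, red, green, blue), "fx", "fy", "cx", "cy" (pixels), "R" (3x3) and "t" (3): a world point X has camera coordinates R X + t. Camera axes: x right, y down, z forward; pixel columns grow to the right and rows downward; lengths in m; the calibration is good to about 2 mm. A picture is of the moment at which its call begins. There is no depth.
- workorder.sign_off(): hands the job in; it is judged then, once.
The state is a dict: "time_s": time; "qpos": joint angles; "joint_velocities": joint speeds; "effort": joint torques, N m; "tool_pos": TCP position; "tool_rot": TCP orientation; "force": force on the tool from outside, world axes, zero at the start; "wrist_torque": the same for the moment, N m; "grip_width": finger opening in m; "grasp_force": force on a finger pad.
Only numpy, scipy, OpenCV 4.12 (cv2) and the standard library are available. Lean on these libraries where they do the work, as an engineer would, in place of code of your own. Each camera call takes 0.05 s, during which the arm holds its last target. There are 200 camera calls.

## Working session

There is one attempt and no reset: what is moved stays moved. The work goes in short steps, Python scripts to look and compute and a tool call to move; the robot and the scene stay as the last step left them, time stands still between calls to the robot, and variables do not carry over. Pictures are saved under pics/ and viewed, at most 10 in all, crops included, and the job is handed in when it is done.

Besides the shell and the picture viewer there is one more tool, called after "Emit:" as name(argument=value, ...) on one line, values as JSON. drive_tool: Moves the arm, as the interface text tells. Its arguments: {"type":"object","properties":{"moves":{"type":"array"},"force":{"type":"number"}},"required":["moves"]}

```bash
mkdir -p pics
cat > h.py <<'E'
import sys; sys.path.insert(0,'.')
import numpy as np, cv2, json
from cell import sensors, vision, workorder
def snap(n,f):
    d=vision.read_camera(n); cv2.imwrite('pics/'+f+'.png',d['image'][:,:,::-1])
    np.savez('pics/'+f+'.npz',**{k:d[k] for k in d}); return d
def load(f): return np.load('pics/'+f+'.npz')
def crop(f,u,v,w,h,s,o):
    im=cv2.imread('pics/'+f+'.png')[v:v+h,u:u+w]; cv2.imwrite('pics/'+o+'.png',cv2.resize(im,None,fx=s,fy=s,interpolation=cv2.INTER_CUBIC))
def ray(d,u,v):
    R=np.array(d['R']);t=np.array(d['t']); r=R.T@np.array([(u-d['cx'])/d['fx'],(v-d['cy'])/d['fy'],1]); return -R.T@t, r/np.linalg.norm(r)
def atz(d,u,v,z):
    c,r=ray(d,u,v); return c+r*(z-c[2])/r[2]
def tri(*obs):
    A=np.zeros((3,3));b=np.zeros(3);L=[]
    for d,u,v in obs:
        c,r=ray(d,u,v);P=np.eye(3)-np.outer(r,r);A+=P;b+=P@c;L.append((c,P))
    X=np.linalg.solve(A,b); return X,[np.linalg.norm(P@(X-c))*1000 for c,P in L]
def proj(d,X):
    p=np.array(d['R'])@np.array(X)+np.array(d['t']); return d['fx']*p[0]/p[2]+d['cx'],d['fy']*p[1]/p[2]+d['cy']
E
python3 - <<'E'
from h import *
for n in ('scene','top','wrist'): d=snap(n,n+'0'); print(n,d['fx'],d['cx'],np.round(ray(d,280,210),3))
a=[cv2.imread(f'pics/{n}0.png') for n in('scene','top')]
print(sensors.get_obs())
E
```

```text
scene 524.4557130425773 281.7430793346307 [[ 1.179  0.425  0.938]
 [-0.569 -0.454 -0.686]]
top 537.718028427186 281.19592123158753 [[ 0.281 -0.136  1.475]
 [ 0.16   0.003 -0.987]]
wrist 316.55763444927777 276.77146734406796 [[ 0.213  0.62   0.384]
 [ 0.296 -0.136 -0.945]]
{'time_s': 0.15, 'qpos': array([-62.84667145,  18.43024214,  -4.01631727,  83.15706258,
         1.29361224,  78.5412446 ,  -3.25966353]), 'joint_velocities': array([-0.07292471, -0.11596294, -0.05015997, -0.1810359 ,  0.02214186,
       -0.02014986,  0.04635975]), 'effort': array([ 2.32220327e-04, -4.91798294e+01, -4.04495867e-01, -3.12876642e+01,
       -6.40069298e-02,  4.06261627e-02,  9.23919288e-05]), 'tool_pos': array([0.28831563, 0.58213423, 0.24041783]), 'tool_rot': array([-1.79916591e+02,  3.37392194e-03,  1.53656833e+02]), 'force': array([-0.39638662,  0.16556209,  0.50639344]), 'wrist_torque': array([ 0.05950962, -0.006151  ,  0.00479246]), 'grasp_force': 0.0, 'grip_width': 0.08691725544566026}
```

View pics/top0.png

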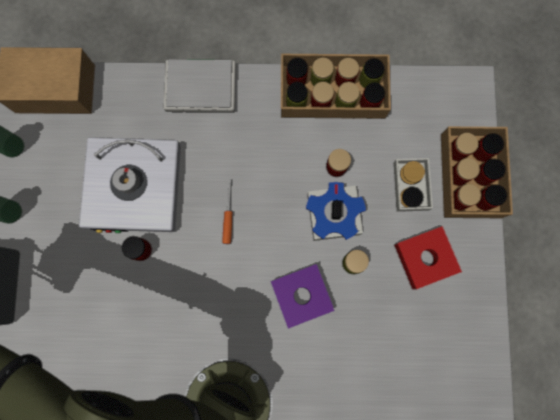

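View pics/scene0.png

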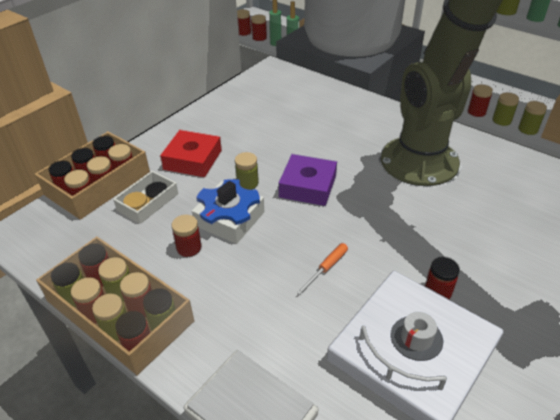

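The top view shows the blue wheel on the white stand at (337,210) and the hub at (127,180), with its red mark towards image-up. In the scene view the wheel is at (228,200) and the hub at (420,328). Possible look-alikes in the top view are the purple block (302,295), the red block (429,257), the white plate (200,85) and the lid tray (413,185). None of these carries a wheel. Next is one close crop to confirm the choice.

Run:
```python
from h import *
t=cv2.imread('pics/top0.png');s=cv2.imread('pics/scene0.png')
def c(im,u,v,w,h): return cv2.resize(im[v:v+h,u:u+w],(400,300),interpolation=cv2.INTER_CUBIC)
cv2.imwrite('pics/mix.png',np.vstack([np.hstack([c(t,290,180,100,75),c(t,95,150,66.7.__int__()+1,50)]),np.hstack([c(s,180,165,100,75),c(s,385,300,67,50)])]))
```

```text
(no output)
```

View pics/mix.png

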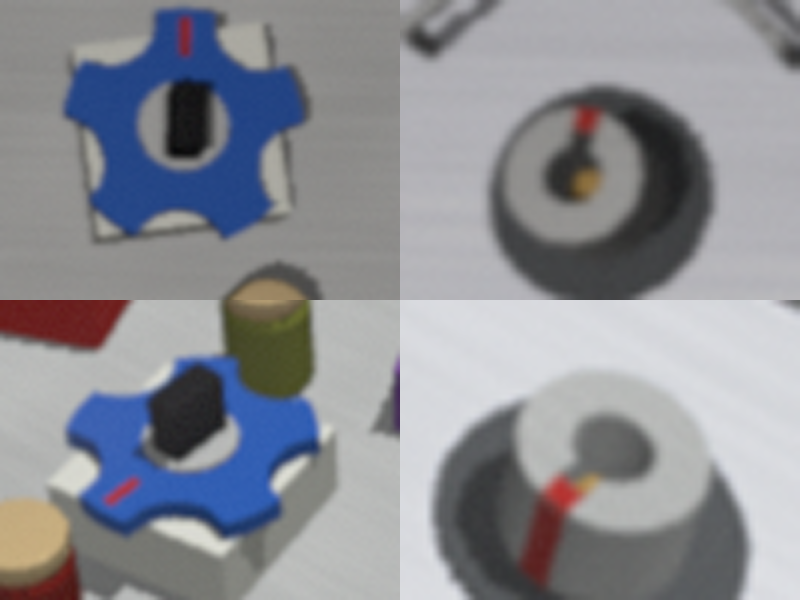

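The crops confirm the choice. The wheel is blue with a black bar and lies on the white stand, with its red bar towards image-up. The hub's red stripe points image-up and slightly right. Now I'll triangulate.

Run:
```python
from h import *
t=load('top0');s=load('scene0')
def ang(a,b): return np.degrees(np.arctan2(b[1]-a[1],b[0]-a[0])).round(1)
W,e=tri((t,336.2,211.2),(s,227.5,199)); M,e2=tri((t,336.2,189.2),(s,210.5,213))
H,e3=tri((t,123.6,179.2),(s,420.7,325.2)); K,e4=tri((t,126.3,169.7),(s,412.3,332.3))
print(W,e,M,e2,ang(W,M)); print(H,e3,K,e4,ang(H,K))
print(atz(t,336.2,211.2,.066),atz(s,227.5,199,.066),atz(t,123.6,179.2,.105),atz(s,420.7,325.2,.105))
# bar top centre
print('bar', atz(t,290+189/4,180+119/4,.110))
b=cv2.imread('pics/top0.png')
```

```text
[ 0.50556076 -0.27942973  0.06946812] [np.float64(1.1517745411274813), np.float64(1.1517745411275464)] [ 0.56565341 -0.28038652  0.06692233] [np.float64(0.8171350568158908), np.float64(0.8171350568159621)] -0.9
[0.5794137  0.27664292 0.10548795] [np.float64(0.14579177317150202), np.float64(0.14579177317149172)] [0.60422793 0.2711631  0.10703401] [np.float64(0.7593116886386436), np.float64(0.759311688638727)] -12.5
[ 0.50683322 -0.28071068  0.066     ] [ 0.50234499 -0.28116982  0.066     ] [0.57958024 0.27665463 0.105     ] [0.57897961 0.27667969 0.105     ]
bar [ 0.50357881 -0.27892592  0.11      ]
```

The heights agree with the text: wheel top face 0.067 (expected 0.066), hub 0.105. Wheel at about (0.504,-0.280) with yaw about -1°, hub at (0.579,0.277) with yaw about -12.5°. Next I'll work out a path to a hover pose over the wheel.

```bash
cat >> h.py <<'E'
from scipy.spatial.transform import Rotation as Ro
def rel(p,yaw,base=None):
    o=sensors.get_obs(); p0,r0=base if base else (o['tool_pos'],o['tool_rot'])
    R0=Ro.from_euler('xyz',r0,degrees=True); R1=Ro.from_euler('xyz',[180,0,yaw],degrees=True)
    return (R0.inv().apply(np.array(p)-p0)*1000).round(1),(R0.inv()*R1).as_rotvec().round(4)
E
python3 - <<'E'
from h import *
for p,y in (((.56,.15,.26),166),((.504,-.28,.22),179)): print(*rel(p,y))
E
```

```text
[-435.2 -266.7  -19.2] [-1.500e-03 -1.000e-04 -2.154e-01]
[-575.9 -676.9   21.4] [-1.400e-03 -3.000e-04 -4.423e-01]
```

Emit:
drive_tool(moves=[{"x":-55,"y":-33,"z":-10,"rz":-0.03},{"x":-109,"y":-67,"z":-19,"rz":-0.05},{"x":-163,"y":-100,"z":-19,"rz":-0.08},{"x":-218,"y":-133,"z":-19,"rz":-0.11},{"x":-272,"y":-167,"z":-19,"rz":-0.13},{"x":-326,"y":-200,"z":-19,"rz":-0.16},{"x":-380,"y":-233,"z":-19,"rz":-0.19},{"x":-435,"y":-267,"z":-19,"rz":-0.21},{"x":-455,"y":-325,"z":-19,"rz":-0.25},{"x":-475,"y":-384,"z":-19,"rz":-0.28},{"x":-495,"y":-442,"z":-19,"rz":-0.31},{"x":-515,"y":-501,"z":-19,"rz":-0.34},{"x":-535,"y":-560,"z":-15,"rz":-0.37},{"x":-556,"y":-618,"z":0,"rz":-0.4},{"x":-576,"y":-677,"z":21,"rz":-0.442},{"x":-576,"y":-677,"z":21,"rz":-0.442},{"x":-576,"y":-677,"z":21,"rz":-0.442},{"x":-576,"y":-677,"z":21,"rz":-0.442}])

```text
invalid input at $.moves[0]: expected keys x, y, z, rx, ry, rz, fingers
```

Run:
```python
from h import *
o=sensors.get_obs();print({k:np.round(o[k],3) for k in('time_s','tool_pos','tool_rot','qpos','force')})
d=snap('wrist','w1'); print(np.round(ray(d,280,210),3)); crop('w1',0,0,560,420,1.42,'w1b')
```

```text
{'time_s': np.float64(0.15), 'tool_pos': array([0.288, 0.582, 0.24 ]), 'tool_rot': array([-1.79917e+02,  3.00000e-03,  1.53657e+02]), 'qpos': array([-62.847,  18.43 ,  -4.016,  83.157,   1.294,  78.541,  -3.26 ]), 'force': array([-0.396,  0.166,  0.506])}
[[ 0.213  0.62   0.384]
 [ 0.296 -0.136 -0.945]]
```

View pics/w1b.png

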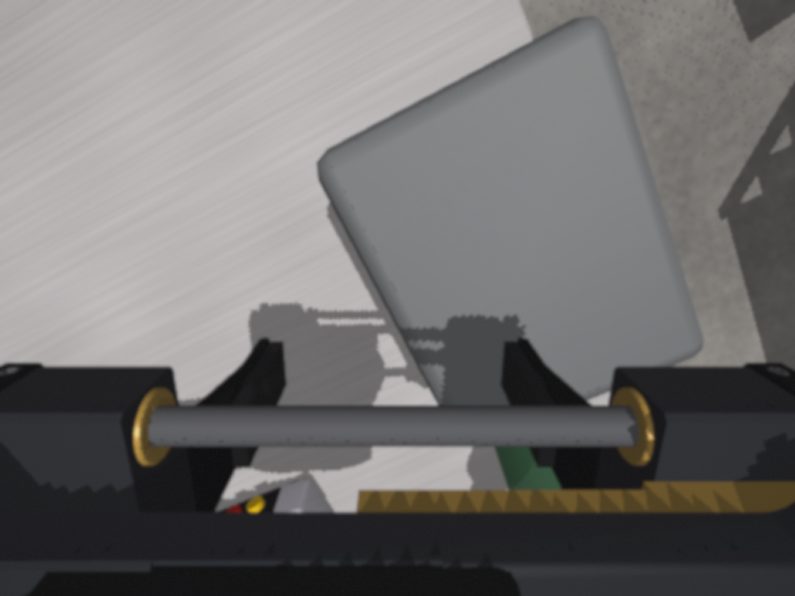

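The call was refused because every key must be given. The picture only shows the start view, with the gripper over a grey plate at the table edge. I'll resend with all keys.

Emit:
drive_tool(moves=[{"x":-55,"y":-33,"z":-10,"rx":0,"ry":0,"rz":-0.03,"fingers":-1},{"x":-109,"y":-67,"z":-19,"rx":0,"ry":0,"rz":-0.05,"fingers":-1},{"x":-163,"y":-100,"z":-19,"rx":0,"ry":0,"rz":-0.08,"fingers":-1},{"x":-218,"y":-133,"z":-19,"rx":0,"ry":0,"rz":-0.11,"fingers":-1},{"x":-272,"y":-167,"z":-19,"rx":0,"ry":0,"rz":-0.13,"fingers":-1},{"x":-326,"y":-200,"z":-19,"rx":0,"ry":0,"rz":-0.16,"fingers":-1},{"x":-380,"y":-233,"z":-19,"rx":0,"ry":0,"rz":-0.19,"fingers":-1},{"x":-435,"y":-267,"z":-19,"rx":0,"ry":0,"rz":-0.21,"fingers":-1},{"x":-455,"y":-325,"z":-19,"rx":0,"ry":0,"rz":-0.25,"fingers":-1},{"x":-475,"y":-384,"z":-19,"rx":0,"ry":0,"rz":-0.28,"fingers":-1},{"x":-495,"y":-442,"z":-19,"rx":0,"ry":0,"rz":-0.31,"fingers":-1},{"x":-515,"y":-501,"z":-19,"rx":0,"ry":0,"rz":-0.34,"fingers":-1},{"x":-535,"y":-560,"z":-15,"rx":0,"ry":0,"rz":-0.37,"fingers":-1},{"x":-556,"y":-618,"z":0,"rx":0,"ry":0,"rz":-0.4,"fingers":-1},{"x":-576,"y":-677,"z":21,"rx":-0.0014,"ry":0,"rz":-0.442,"fingers":-1},{"x":-576,"y":-677,"z":21,"rx":-0.0014,"ry":0,"rz":-0.442,"fingers":-1},{"x":-576,"y":-677,"z":21,"rx":-0.0014,"ry":0,"rz":-0.442,"fingers":-1}])

```text
time_s: 2.33
tool_pos: [0.5039, -0.2799, 0.2198]
tool_rot: [179.9, -0.0, 178.9]
force: [0.4, 0.4, -0.2]
grip_width: 0.0871
grasp_force: 0.0
```

Run:
```python
from h import *
o=sensors.get_obs();print({k:np.round(o[k],3) for k in('time_s','tool_pos','tool_rot','qpos','force')})
d=snap('wrist','w2'); print(np.round(ray(d,280,210),3)); crop('w2',0,0,560,420,1.42,'w2b')
for z in (.066,.11): print(proj(d,(.504,-.28,z)))
```

```text
{'time_s': np.float64(2.325), 'tool_pos': array([ 0.504, -0.28 ,  0.22 ]), 'tool_rot': array([ 1.79882e+02, -3.30000e-02,  1.78886e+02]), 'qpos': array([ -2.92 ,  11.015,  33.491,  96.704,  -6.38 ,  74.255, 120.715]), 'force': array([ 0.425,  0.385, -0.228])}
[[ 0.42  -0.277  0.364]
 [ 0.326  0.006 -0.945]]
(np.float64(274.91944543515336), np.float64(191.86504942169864))
(np.float64(274.76283441427194), np.float64(205.98973896917252))
```

View pics/w2b.png

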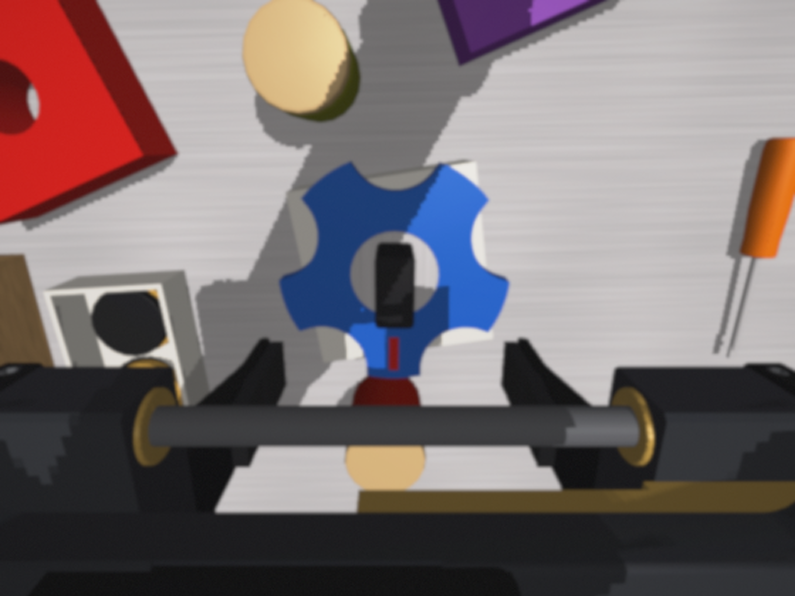

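The wrist view shows the wheel disc centre at (277.8,192), the red bar at (276.8,248.6) and the grip bar centred on column 278. The jars stand clear, with the red one under the gripper line at the bottom. I'll refine the wheel's position with this view.

Run:
```python
from h import *
t=load('top0');s=load('scene0');d=load('w2')
W=tri((t,336.2,211.2),(s,227.5,199),(d,277.8,192.2)); M=tri((t,336.2,189.2),(s,210.5,213),(d,276.8,248.6))
print(W,M)
a=atz(d,277.8,192.2,.066);b=atz(d,276.8,248.6,.066);print(a,b,np.degrees(np.arctan2(*(b-a)[1::-1])))
# bar top face outline corners
for u,v in((377,243),(412,243),(414,326),(375,326)): print(atz(d,u/1.42,v/1.42,.110))
# red bar pca & bar edges
im=d['image'].astype(int); m=(im[:,:,0]>90)&(im[:,:,1]<60)&(im[:,:,2]<60); m[:230]=0;m[265:]=0;m[:,:265]=0;m[:,290:]=0
v,u=np.nonzero(m);P=np.array([atz(d,x,y,.066)[:2] for x,y in zip(u,v)]);print(len(P),P.mean(0)); w,V=np.linalg.eigh(np.cov(P.T));print(np.degrees(np.arctan2(V[1,1],V[0,1])))
print(rel((.504,-.278,.092),178.9))
```

```text
(array([ 0.50488541, -0.27871397,  0.06919195]), [np.float64(2.1662722713631926), np.float64(0.1402547848517711), np.float64(2.0261878377623006)]) (array([ 0.56536018, -0.28006181,  0.06665162]), [np.float64(1.2999852391820532), np.float64(0.35126766457656083), np.float64(0.9675322039288646)])
[ 0.50439521 -0.27719245  0.066     ] [ 0.56499395 -0.27931676  0.066     ] -2.0077057044989206
[ 0.47390509 -0.28693661  0.11      ]
[ 0.47429716 -0.26682888  0.11      ]
[ 0.52576706 -0.26593162  0.11      ]
[ 0.5252916  -0.28968014  0.11      ]
107 [ 0.56504118 -0.27913017]
178.6492353100785
(array([8.000e-01, 1.000e-01, 1.282e+02]), array([0.0025, 0.0004, 0.0023]))
```

Run:
```python
from h import *
o=sensors.get_obs();print(o['tool_pos'],o['tool_rot'])
```

```text
[ 0.50478567 -0.27847011  0.22019665] [1.79856946e+02 2.15018590e-02 1.79033720e+02]
```

Emit:
drive_tool(moves=[{"x":0,"y":1,"z":40,"rx":0.0025,"ry":0,"rz":0,"fingers":-1},{"x":0,"y":1,"z":75,"rx":0.0025,"ry":0,"rz":0,"fingers":-1},{"x":0,"y":1,"z":100,"rx":0.0025,"ry":0,"rz":0,"fingers":-1},{"x":0,"y":1,"z":118,"rx":0.0025,"ry":0,"rz":0,"fingers":-1},{"x":0,"y":1,"z":128,"rx":0.0025,"ry":0,"rz":0,"fingers":-1},{"x":0,"y":1,"z":128,"rx":0.0025,"ry":0,"rz":0,"fingers":-1},{"x":0,"y":1,"z":128,"rx":0.0025,"ry":0,"rz":0,"fingers":1},{"x":0,"y":1,"z":128,"rx":0.0025,"ry":0,"rz":0,"fingers":1},{"x":0,"y":1,"z":128,"rx":0.0025,"ry":0,"rz":0,"fingers":1},{"x":0,"y":1,"z":128,"rx":0.0025,"ry":0,"rz":0,"fingers":1},{"x":0,"y":1,"z":128,"rx":0.0025,"ry":0,"rz":0,"fingers":1}], force=45)

```text
time_s: 3.75
tool_pos: [0.5043, -0.2786, 0.0923]
tool_rot: [-179.9, 0.0, 179.0]
force: [-0.3, 0.0, 0.8]
grip_width: 0.045
grasp_force: 0.0
```

Emit:
drive_tool(moves=[{"x":0,"y":0,"z":0,"rx":0,"ry":0,"rz":0,"fingers":1},{"x":0,"y":0,"z":0,"rx":0,"ry":0,"rz":0,"fingers":1},{"x":0,"y":0,"z":0,"rx":0,"ry":0,"rz":0,"fingers":1},{"x":0,"y":0,"z":0,"rx":0,"ry":0,"rz":0,"fingers":1},{"x":0,"y":0,"z":0,"rx":0,"ry":0,"rz":0,"fingers":1},{"x":0,"y":0,"z":0,"rx":0,"ry":0,"rz":0,"fingers":1}], force=60)

```text
time_s: 4.5
tool_pos: [0.5043, -0.2787, 0.0922]
tool_rot: [-179.9, 0.0, 179.0]
force: [-0.5, -1.1, -1.0]
grip_width: 0.0234
grasp_force: 60.0
```

Emit:
drive_tool(moves=[{"x":0,"y":0,"z":-10,"rx":0,"ry":0,"rz":0,"fingers":1},{"x":0,"y":0,"z":-30,"rx":0,"ry":0,"rz":0,"fingers":1},{"x":0,"y":0,"z":-60,"rx":0,"ry":0,"rz":0,"fingers":1},{"x":0,"y":0,"z":-95,"rx":0,"ry":0,"rz":0,"fingers":1},{"x":0,"y":0,"z":-120,"rx":0,"ry":0,"rz":0,"fingers":1},{"x":0,"y":0,"z":-130,"rx":0,"ry":0,"rz":0,"fingers":1},{"x":0,"y":0,"z":-130,"rx":0,"ry":0,"rz":0,"fingers":1},{"x":0,"y":0,"z":-130,"rx":0,"ry":0,"rz":0,"fingers":1}])

```text
time_s: 5.5
tool_pos: [0.5036, -0.278, 0.2211]
tool_rot: [-180.0, -0.1, 179.0]
force: [0.3, 0.4, -2.8]
grip_width: 0.0238
grasp_force: 60.0
```

Run:
```python
from h import *
o=sensors.get_obs();print({k:np.round(o[k],3) for k in('time_s','tool_pos','tool_rot','force','wrist_torque','grasp_force')})
d=snap('wrist','w3'); crop('w3',0,0,560,420,1.42,'w3b')
z=o['tool_pos'][2]-.026; print(proj(d,(o['tool_pos'][0],o['tool_pos'][1],z)))
for p,y in (((.56,.0,.24),170),((.579,.2767,.222),167.5)): print(*rel(p,y))
```

```text
{'time_s': np.float64(5.5), 'tool_pos': array([ 0.504, -0.278,  0.221]), 'tool_rot': array([-1.79983e+02, -9.30000e-02,  1.78987e+02]), 'force': array([ 0.326,  0.374, -2.813]), 'wrist_torque': array([ 0.033,  0.012, -0.022]), 'grasp_force': np.float64(59.973)}
(np.float64(274.54453111005927), np.float64(250.27580417589294))
[-51.4 279.  -19.2] [-0.0004 -0.0018  0.1568]
[-65.6 556.   -1.3] [-0.0005 -0.0018  0.2004]
```

View pics/w3b.png

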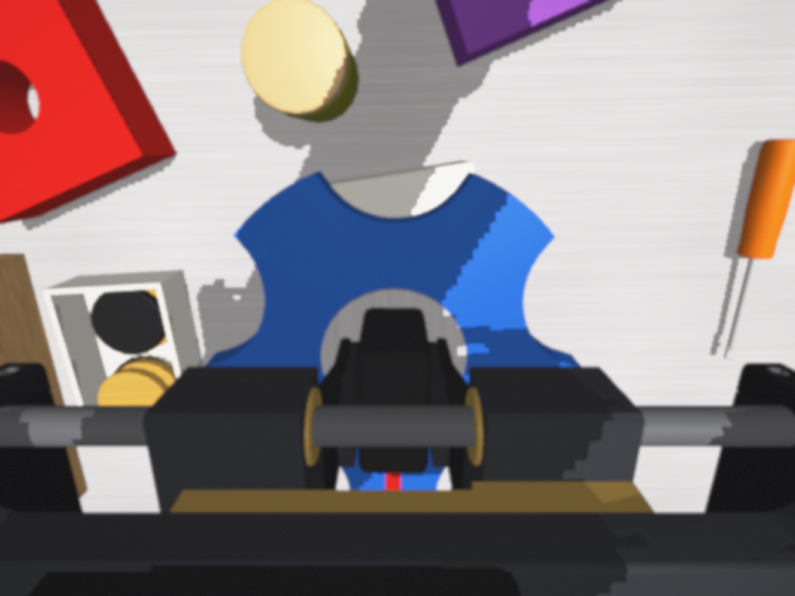

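In the wrist view the wheel is held square. The disc is centred on column 277 with its top edge at row 203.5, and the tip corners are at about (165,166), (225,122), (389,166) and (331,122). I'll fit the wheel's offset in the grip and plan a look at the hub.

```bash
cat > fit.py <<'E'
from h import *
from scipy.optimize import least_squares
d=load('w3'); C=np.array([(235,236),(319,172),(554,236),(470,173)])/1.42
T=np.array([.5040,-.2783,.2211])
def f(p):
    x,y,yaw,r,h=p; A=np.radians([144-h,144+h,-144+h,-144-h]) 
    A=np.radians(np.array([-144+0+h,-144-h,144-h,144+h])+yaw)
    return np.concatenate([np.array(proj(d,(T[0]+x+r*np.cos(a),T[1]+y+r*np.sin(a),T[2]-.026)))-c for a,c in zip(A,C)])
for h0 in(14,-14):
    s=least_squares(f,[0,0,-1,.08,h0],x_scale=[.001,.001,1,.001,1]);print(np.round(s.x,4),np.round(s.fun,2))
E
python3 fit.py
python3 - <<'E'
from h import *
for p,y in (((.68,.0,.24),172),((.73,.25,.235),167.5)): print(*rel(p,y))
E
```

```text
[-1.40000e-03  2.10000e-03 -1.04490e+00  7.83000e-02  1.51373e+01] [ 0.25  0.28 -0.24 -0.09 -0.37  0.52  0.35 -0.68]
[-1.40000e-03  2.10000e-03 -1.04490e+00  7.83000e-02  1.51373e+01] [ 0.25  0.28 -0.24 -0.09 -0.37  0.52  0.35 -0.68]
[-171.4  281.1  -19.4] [-0.0004 -0.0018  0.1219]
[-217.   532.   -14.6] [-0.0005 -0.0018  0.2004]
```

Emit:
drive_tool(moves=[{"x":-20,"y":33,"z":-10,"rx":0,"ry":0,"rz":0.02,"fingers":1},{"x":-50,"y":82,"z":-18,"rx":0,"ry":0,"rz":0.04,"fingers":1},{"x":-80,"y":131,"z":-19,"rx":0,"ry":0,"rz":0.06,"fingers":1},{"x":-110,"y":181,"z":-19,"rx":0,"ry":0,"rz":0.08,"fingers":1},{"x":-141,"y":231,"z":-19,"rx":0,"ry":0,"rz":0.1,"fingers":1},{"x":-171,"y":281,"z":-19,"rx":0,"ry":0,"rz":0.12,"fingers":1},{"x":-181,"y":336,"z":-19,"rx":0,"ry":0,"rz":0.14,"fingers":1},{"x":-190,"y":390,"z":-19,"rx":0,"ry":0,"rz":0.16,"fingers":1},{"x":-200,"y":440,"z":-17,"rx":0,"ry":0,"rz":0.18,"fingers":1},{"x":-209,"y":490,"z":-15,"rx":0,"ry":0,"rz":0.19,"fingers":1},{"x":-217,"y":520,"z":-15,"rx":0,"ry":-0.0018,"rz":0.2,"fingers":1},{"x":-217,"y":532,"z":-15,"rx":0,"ry":-0.0018,"rz":0.2,"fingers":1},{"x":-217,"y":532,"z":-15,"rx":0,"ry":-0.0018,"rz":0.2,"fingers":1},{"x":-217,"y":532,"z":-15,"rx":0,"ry":-0.0018,"rz":0.2,"fingers":1},{"x":-217,"y":532,"z":-15,"rx":0,"ry":-0.0018,"rz":0.2,"fingers":1}])

```text
time_s: 7.42
tool_pos: [0.731, 0.2472, 0.2373]
tool_rot: [-179.9, 0.2, 167.4]
force: [-0.2, 0.0, -2.8]
grip_width: 0.0235
grasp_force: 60.0
```

Run:
```python
from h import *
o=sensors.get_obs();print({k:np.round(o[k],4) for k in('time_s','tool_pos','tool_rot','force','qpos','grasp_force')})
d=snap('wrist','w4'); print(proj(d,(.5795,.2767,.105)))
cu,cv=map(int,proj(d,(.5795,.2767,.105))); u=max(0,min(cu-120,320));v=max(0,min(cv-90,240)); print(u,v); crop('w4',u,v,240,180,3.3,'w4b')
```

```text
{'time_s': np.float64(7.425), 'tool_pos': array([0.731 , 0.2472, 0.2373]), 'tool_rot': array([-1.799218e+02,  1.736000e-01,  1.673655e+02]), 'force': array([-0.2241,  0.0453, -2.7909]), 'qpos': array([-33.0668,  34.7927,  21.2034,  62.6184, -11.8158,  84.4473,
        63.105 ]), 'grasp_force': np.float64(59.9752)}
(np.float64(269.70924829281256), np.float64(4.637161882916246))
149 0
```

View pics/w4b.png

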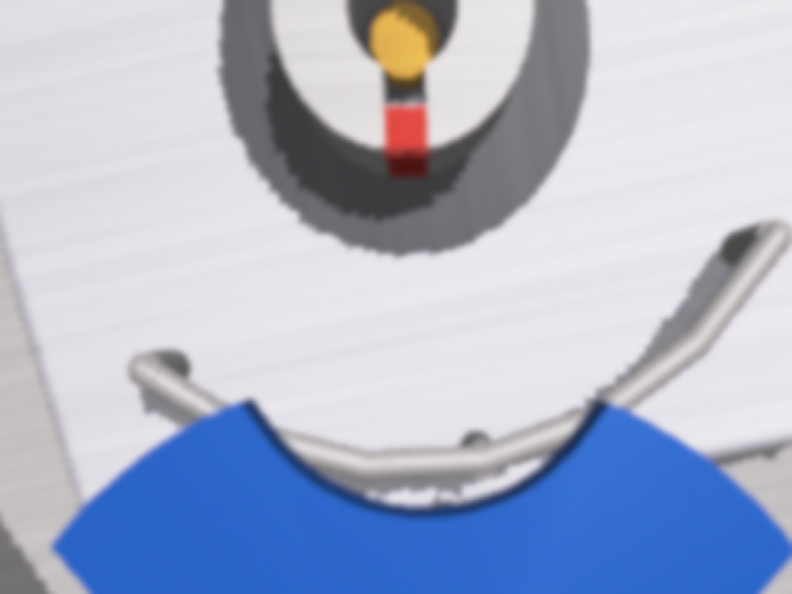

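The crop shows the hub top circle, with left edge 270, right edge 535 and bottom edge (405,151) in crop pixels. The keyway and red stripe lie along columns 384–427, and the wheel's tips frame the lower part.

Run:
```python
from h import *
from scipy.optimize import least_squares
d=load('w4'); g=lambda u,v:atz(d,149+u/3.3,v/3.3,.105)[:2]
P=np.array([g(270,8),g(535,8),g(405,151),g(276,50),g(524,52)]); print(P)
s=least_squares(lambda p:np.linalg.norm(P-p[:2],axis=1)-p[2],[.58,.277,.03]);print(s.x,s.fun*1000)
c=s.x[:2]; k=g(406.5,130)-c; print('hub yaw',np.degrees(np.arctan2(k[1],k[0])),np.linalg.norm(k))
a,b=g(384,82),g(385,140);q,w=g(426,82),g(427,140)
for m,n in((a,b),(q,w)): print(np.degrees(np.arctan2(*(n-m)[::-1])))
# wheel tip corners, apparent offset in tool frame
T=np.array([.731,.2472,.2373]);z=T[2]-.026
for u,v in((250,402),(603,402),(53,548)):print(atz(d,149+u/3.3,v/3.3,z)-T)
# same view: fit wheel with yaw 
C=[(149+u/3.3,v/3.3) for u,v in((53,548),(250,402),(603,402),(792,552))]
def f(p):
    x,y,yaw=p;h=15.14;A=np.radians(np.array([-144+h,-144-h,144+h,144-h])+yaw)
    return np.concatenate([np.array(proj(d,(T[0]+x+.0783*np.cos(t),T[1]+y+.0783*np.sin(t),z)))-e for t,e in zip(A,C)])
s=least_squares(f,[0,0,-12],x_scale=[.001,.001,1]);print(s.x,s.fun)
```

```text
[[0.57159002 0.24810908]
 [0.58495082 0.30782394]
 [0.60759218 0.27185783]
 [0.58017497 0.24723755]
 [0.59321773 0.30364808]]
[0.57758485 0.27784976 0.03053827] [-0.19942637  0.32771734  0.06145296  0.18331062 -0.37305453]
hub yaw -10.231148872973936 0.026075169152735157
-12.119196635446839
-11.41849377319537
[-0.07781564 -0.00911636 -0.026     ]
[-0.06566722  0.04524507 -0.026     ]
[-0.06235732 -0.04700749 -0.026     ]
[-6.33567833e-04  1.51107297e-03 -1.29348603e+01] [ 0.27674051  0.31020079 -0.50216499 -0.64168443 -0.35662883  0.00831782
  0.62012535  0.42624408]
```

Run:
```python
from h import *
print(sensors.get_obs()['tool_pos'])
for z in (.235,.195,.177): print(*rel((.5787,.2765,z),168.5))
```

```text
[0.73097251 0.24769942 0.23725872]
[154.9  -5.1   1.8] [-0.0011  0.0029 -0.0193]
[155.   -5.1  41.8] [-0.0011  0.0029 -0.0193]
[155.1  -5.1  59.8] [-0.0011  0.0029 -0.0193]
```

Emit:
drive_tool(moves=[{"x":25,"y":-1,"z":0,"rx":0,"ry":0,"rz":0,"fingers":1},{"x":75,"y":-3,"z":0,"rx":0,"ry":0.002,"rz":-0.01,"fingers":1},{"x":120,"y":-4,"z":2,"rx":-0.001,"ry":0.003,"rz":-0.019,"fingers":1},{"x":145,"y":-5,"z":2,"rx":-0.001,"ry":0.003,"rz":-0.019,"fingers":1},{"x":155,"y":-5,"z":10,"rx":-0.001,"ry":0.003,"rz":-0.019,"fingers":1},{"x":155,"y":-5,"z":30,"rx":-0.001,"ry":0.003,"rz":-0.019,"fingers":1},{"x":155,"y":-5,"z":42,"rx":-0.001,"ry":0.003,"rz":-0.019,"fingers":1},{"x":155,"y":-5,"z":42,"rx":-0.001,"ry":0.003,"rz":-0.019,"fingers":1},{"x":155,"y":-5,"z":42,"rx":-0.001,"ry":0.003,"rz":-0.019,"fingers":1}])

```text
time_s: 8.6
tool_pos: [0.5791, 0.2778, 0.1943]
tool_rot: [-180.0, -0.0, 168.6]
force: [-0.1, 0.3, -3.2]
grip_width: 0.0237
grasp_force: 60.0
```

Run:
```python
from h import *
o=sensors.get_obs();print(o['tool_pos'],o['tool_rot'],o['force'],o['wrist_torque'])
for z in (.185,.177): print(*rel((.5787,.2765,z),168.5))
snap('scene','s2')
```

```text
[0.57914276 0.27777666 0.19427223] [-1.79992138e+02 -1.18423642e-02  1.68557859e+02] [-0.06148353  0.31454122 -3.23500794] [ 0.01691213 -0.07822237 -0.02402996]
[ 0.2 -1.3  9.3] [-0.0001 -0.0002  0.001 ]
[ 0.2 -1.3 17.3] [-0.0001 -0.0002  0.001 ]
```

Emit:
drive_tool(moves=[{"x":0,"y":-1,"z":4,"rx":0,"ry":0,"rz":0,"fingers":1},{"x":0,"y":-1,"z":9,"rx":0,"ry":0,"rz":0,"fingers":1},{"x":0,"y":-1,"z":13,"rx":0,"ry":0,"rz":0,"fingers":1},{"x":0,"y":-1,"z":17,"rx":0,"ry":0,"rz":0,"fingers":1},{"x":0,"y":-1,"z":17,"rx":0,"ry":0,"rz":0,"fingers":1},{"x":0,"y":-1,"z":17,"rx":0,"ry":0,"rz":0,"fingers":1}])

```text
time_s: 9.4
tool_pos: [0.5782, 0.2773, 0.1775]
tool_rot: [180.0, -0.0, 168.6]
force: [-0.2, -0.5, -3.3]
grip_width: 0.0238
grasp_force: 60.0
```

The shaft is in the bore with no side load. Next I'll try for key entry, which comes at a TCP height of about 0.171.

Emit:
drive_tool(moves=[{"x":0,"y":0,"z":3,"rx":0,"ry":0,"rz":0,"fingers":1},{"x":0,"y":0,"z":6,"rx":0,"ry":0,"rz":0,"fingers":1},{"x":0,"y":0,"z":9,"rx":0,"ry":0,"rz":0,"fingers":1},{"x":0,"y":0,"z":12,"rx":0,"ry":0,"rz":0,"fingers":1},{"x":0,"y":0,"z":12,"rx":0,"ry":0,"rz":0,"fingers":1}])

```text
time_s: 10.02
tool_pos: [0.5779, 0.2771, 0.165]
tool_rot: [-180.0, -0.1, 168.6]
force: [0.9, -0.4, -4.0]
grip_width: 0.0233
grasp_force: 60.0
```

The key has gone into the keyway: 6 mm below the landing height and only 4 N. I'll carry on down.

Emit:
drive_tool(moves=[{"x":0,"y":0,"z":4,"rx":0,"ry":0,"rz":0,"fingers":1},{"x":0,"y":0,"z":8,"rx":0,"ry":0,"rz":0,"fingers":1},{"x":0,"y":0,"z":12,"rx":0,"ry":0,"rz":0,"fingers":1},{"x":0,"y":0,"z":15,"rx":0,"ry":0,"rz":0,"fingers":1},{"x":0,"y":0,"z":18,"rx":0,"ry":0,"rz":0,"fingers":1},{"x":0,"y":0,"z":20,"rx":0,"ry":0,"rz":0,"fingers":1},{"x":0,"y":0,"z":20,"rx":0,"ry":0,"rz":0,"fingers":1},{"x":0,"y":0,"z":20,"rx":0,"ry":0,"rz":0,"fingers":1}])

```text
time_s: 11.02
tool_pos: [0.5785, 0.2772, 0.1475]
tool_rot: [179.9, 0.0, 168.6]
force: [-3.7, -1.8, 9.2]
grip_width: 0.0234
grasp_force: 60.0
```

Emit:
drive_tool(moves=[{"x":0,"y":0,"z":2,"rx":0,"ry":0,"rz":0,"fingers":1},{"x":0,"y":0,"z":4,"rx":0,"ry":0,"rz":0,"fingers":1},{"x":0,"y":0,"z":4,"rx":0,"ry":0,"rz":0,"fingers":1},{"x":0,"y":0,"z":4,"rx":0,"ry":0,"rz":0,"fingers":1}])

```text
time_s: 11.52
tool_pos: [0.5785, 0.2772, 0.1453]
tool_rot: [179.9, 0.0, 168.6]
force: [-6.6, -3.1, 17.2]
grip_width: 0.0233
grasp_force: 60.0
```

Emit:
drive_tool(moves=[{"x":1,"y":-0.5,"z":2,"rx":0,"ry":0,"rz":0,"fingers":1},{"x":1,"y":-0.5,"z":3,"rx":0,"ry":0,"rz":0,"fingers":1},{"x":1,"y":-0.5,"z":4,"rx":0,"ry":0,"rz":0,"fingers":1},{"x":1,"y":-0.5,"z":4,"rx":0,"ry":0,"rz":0,"fingers":1},{"x":1,"y":-0.5,"z":4,"rx":0,"ry":0,"rz":0,"fingers":1}])

```text
time_s: 12.15
tool_pos: [0.5784, 0.2772, 0.1451]
tool_rot: [179.8, 0.1, 168.6]
force: [-10.6, -5.1, 31.4]
grip_width: 0.0235
grasp_force: 60.0
```

Run:
```python
from h import *
o=sensors.get_obs();print(o['time_s'],o['tool_pos'],o['tool_rot'],o['force'],o['wrist_torque'],o['joint_velocities'].round(2))
snap('scene','s3'); crop('s3',330,230,190,150,4.2,'s3b'); crop('s3',330,230,190,142,4.2,'s3b')
```

```text
12.15 [0.57842861 0.27724029 0.14513287] [1.79753981e+02 1.35349745e-01 1.68608139e+02] [-10.62643305  -5.12243468  31.43079945] [-1.55124134  2.77076878  0.01296356] [-0.02  0.01  0.15  0.05 -0.04  0.04  0.04]
```

View pics/s3b.png

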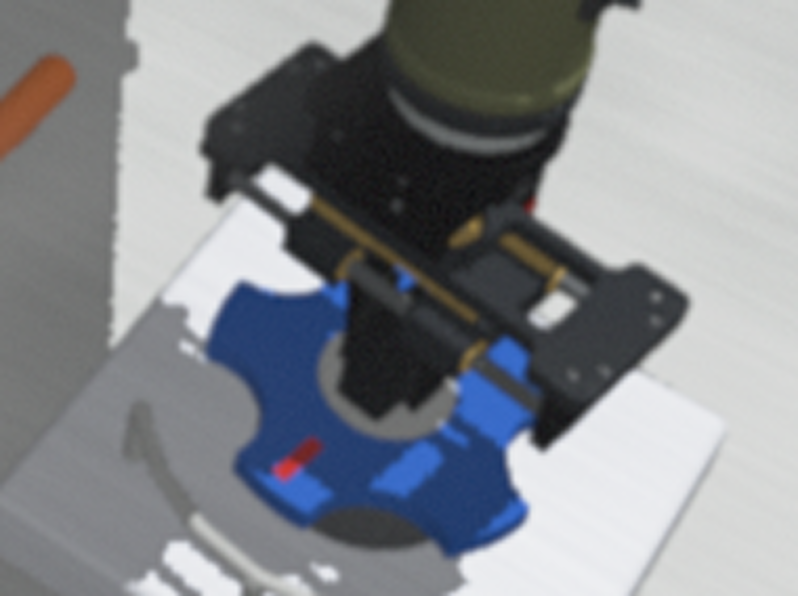

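The picture shows the wheel flush on the hub, its red bar at the keyway side at (295,460), and the grip still held. Height has stalled at 0.1451 (home is 0.145) while the push rose from 17 to 31 N, so the wheel is hard against its seat. I'll hand in.

```bash
python3 -c "
from h import *
print(workorder.sign_off())"
```

```text
the job is handed in; nothing more can be done
None
```

The job is handed in at 12 s: the star wheel sits keyed and flush on the hub, and the gripper is still holding it and pressing it home at about 31 N; the verdict was not shown.

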